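# Click the hallway turntable round until the key faces the pointer

### The arm

A 7-joint arm with a two-finger parallel gripper is mounted at the origin on the work surface. World frame = base frame: x ahead of the robot, y to its left, z up, the work surface at z = 0. Lengths are in m, angles in rad, forces in N, time in s.
With the tool pointing down it reaches from about 0.35 to 0.9 m from the base axis. Payload 7.2 kg.
Tool frame: the origin (TCP) lies on the centre line of the jaws, within the pads' length; the fingertips stand 11 mm ahead of it and the grasp point (between the pads) lies 8 mm behind it (manip.tip_extent is the distance from the TCP to the fingertips, in m); z points along the fingers, y is the direction in which the jaws open and shut (so a half turn about z gives the same grasp; the last joint's range is limited). The gripper opens to 85 mm and grips with 20 to 120 N. Pads are 22 mm wide; open, the fingers measure 114 mm over their backs; the gripper's body (76 mm by 85 mm) begins 54 mm behind the grasp point. The pads swing forward as they close: fully open they stand 13 mm farther back than shut.
Start: joints at [-1.362, 0.411, -0.013, 1.596, 0.006, 1.134, -0.082], TCP at [0.171, 0.601, 0.242] pointing down, gripper open.
Joint ranges: [-2.95, 2.95], [-0.29, 1.99], [-1.47, 1.44], [0.14, 2.54], [-1.03, 4.17], [0.13, 1.85], [-2.86, 2.86]. Speed limits (rad/s): [2.39, 2.39, 3.01, 3.01, 3.14, 3.14, 3.14].

### API

Orientations are given as a unit quaternion [w, x, y, z].
In Python, from cell import manip, viewer, nets gives the robot as it stands.
- The arm moves only by the tool drive_tool, never from a script. Its argument "series" is a list that holds one entry, the list of rows, each a list of 4 numbers: the shift along the tool's x, y, z as a fraction of full scale, then the turn about the tool's z as a fraction of full scale. In form: [[[tx, ty, tz, spin], ...]]. A call has 1 to 20 rows; each row is the pose to reach, as a shift and turn from the pose measured when the call began, along the tool's axes at that moment, turning the shorter way round; what a row does not reach only later rows make up. Full scale, the value 1, is 100 mm for a shift and 360 degrees for a turn. A row lasts 1/8 s, in which the tool goes at most 62.5 mm and 10.7 degrees, less where a joint would pass 70% of its speed; a pose out of reach is approached as far as the arm can. A call with a number of a shift or a turn outside -1 to 1 is refused whole. A call with a gripper value outside its range is refused whole. "gripper" is the opening, from 0 (shut) to 1 (fully open), set as the call begins (left out, the last holds). The fingers move at their own pace and stop on an object; the grip force is fixed at half the most. Time passes only in rows, so rows that repeat a pose let the fingers close. It gives the time, the measured TCP pose, the force and the opening at its end, in the units of the state.
- manip.sense(): the state, without advancing time (a new reading comes with each control period).
- viewer.capture(name): name is "side" or "top" or "wrist"; returns the picture (480x640x3 uint8, red, green, blue); there is no depth.
- viewer.get_calibration(name): a dict with "mtx" (3x3 intrinsics, pixels), "eye" and "attitude" of the camera in the world. Camera axes: x right, y up, looking along -z (the intrinsics and any distortion apply to the point x, -y, -z); pixel columns grow to the right and rows downward; lengths in m; the calibration is good to about 2 mm. A picture is of the moment at which its call begins: read the wrist's pose just before it. get_calibration takes no time and is no camera call; for the wrist camera it gives the pose at the moment of the call.
- manip.hand_in(): hands the job in, once; it reports no verdict.
Trained networks look in the newest picture that a camera, given by its name, has taken for a name from the list of things; names that differ only in an ending like _2 or _b are one class to them, and where a whole thing is asked for, a point or a joint stands for the part that bears it (a point fixed in the world has none). Each returns a list of dicts, best first, with "score" (0 to 1); they miss things now and then, are a little off and sometimes report something else, mostly with a low value. They report only what shows in the picture. A call takes as long as a camera call.
- nets.find_in(camera, name): "location" ([x, y, z] in m, in the coordinates of the camera as it stood for that picture, good to about 4 mm: the middle of the surface that is visible of it).
- nets.silhouettes(camera, name): "mask" (480x640 bool, what is visible of it).
The state is a dict: "t": time; "joint_pos": joint angles; "joint_velocities": joint speeds; "joint_efforts": joint torques, N m; "position": TCP position; "ee_rot": TCP orientation; "contact_force": force on the tool from outside, world axes, zero at the start; "wrist_torque": the same for the moment, N m; "grip_width": opening from 0.0 (shut) to 1.0 (fully open).
Only numpy, scipy, OpenCV 4.12 (cv2) and the standard library are available. Lean on these libraries where they do the work, as an engineer would, in place of code of your own. Each camera call takes 0.05 s, during which the arm holds its last target. There are 200 camera calls.

### The job

Flick the wooden tabs on the edge of the turntable with a fingertip, clockwise as seen from above, and click it round step by step until the bronze key lies in line with the brass arrow, without taking it round the other way or clicking the key on past the arrow. Leave the turntable resting in its click stop with the key, pink fob, bell and tin cup still riding where they are: do not touch or lift them, and leave the other things on the shelf alone.

Things in the scene. Friction and masses are not known exactly. Their poses are not given: they have to be found in the camera images.
- turntable_base: Fixed dark wooden disc on the shelf, 344 mm across, 6 mm high; origin at its centre at shelf height, on the turntable's vertical axis, z up. A low brass arrow (29 mm long, top 11 mm above the shelf) lies on it, in this body's own -x direction from the origin, and points at the axis. Position and yaw vary.
- pointer_tip (a point): Tip of the brass arrow, 139 mm from the turntable's axis, 11 mm above the shelf.
- click (a joint): Turntable angle, rad: 0 at the start, growing as it turns clockwise seen from above. Ten click stops, every 0.628 rad (36 degrees): 0, 0.628, 1.257, ... Let go within half a click of a stop it snaps there (within 0.02 rad). Resistance peaks mid-way between stops at about 0.2 N m (1.7 N at a tab); it is damped and does not run on to a further stop.
- turntable: Pale wooden disc 220 mm across, underside 10 mm and top 28 mm above the shelf, with ten dark brown wooden tabs sticking radially out of its edge. Origin on the axis at shelf height; at joint value 0 its axes are those of turntable_base. The tabs stand at 18, 54, 90, ... degrees from its own x axis. It only turns and cannot be lifted.
- tab_mid (a point): Middle of one of the ten tabs, 124 mm from the axis, 23 mm above the shelf. Each tab is 10 mm wide, 18 mm high (14 to 32 mm above the shelf) and reaches from the disc's edge (110 mm from the axis) out to 139 mm. The gap between neighbouring tabs is about 67 mm wide and open down to the base disc, 6 mm above the shelf.
- key_mid (a point): Centre of the bronze skeleton key, 48 mm long, 16 mm wide, 5 mm thick, lying loose and flat on the turntable with its centre 78 mm from the axis, at any yaw. At the start it lies two, three or four whole clicks before the arrow (it comes to the arrow when the turntable turns clockwise by that many clicks).
- fob: Pink rubber fob shaped like an eraser, 38 x 18 x 11 mm, lying loose on the turntable 78 mm from the axis; origin in the middle of its underside. Not to be touched.
- bell: Small chrome bell, 22 mm across, 25 mm high, standing loose on the turntable 78 mm from the axis; origin in the middle of its underside. Not to be touched.
- key_cup: Open tin cup, 62 mm across, 60 mm high, standing loose at the middle of the turntable; origin in the middle of its underside. Not to be touched.
- torch: Blue pocket torch standing on its head on the shelf, 36 mm across, 110 mm high; origin under its middle. To be left alone.
- polish_tin: Black and brass shoe polish tin, 74 mm across, 22 mm high; origin under its middle. To be left alone.
- coin_bowl: Blue ceramic bowl, 110 mm across, 40 mm high; origin under its middle. To be left alone.
- spray: Amber bottle with a black cap, 44 mm across, 120 mm high; origin under its middle. To be left alone.

How it is judged:
On the way:
1. a finger pushes the turntable's edge (contact force between the fingers and turntable above 0.3 N), for 0.02 s.
At the end, for the whole second after the job is handed in: The key lies at the arrow (within 18 mm of its line), the turntable rests within 0.06 rad of that click stop (two to four clicks clockwise of its start), key, fob, bell and cup still ride upright on it (cup within 20 mm of the middle), and the other things stand within 20 mm of where they stood (y of key_mid in the frame of turntable_base between -0.018 and 0.018 m and x of key_mid in the frame of turntable_base between -0.1 and -0.055 m and (value of joint click between 1.19664 and 1.31664 rad or value of joint click between 1.82496 and 1.94496 rad or value of joint click between 2.45327 and 2.57327 rad) and velocity of joint click between -0.05 and 0.05 rad/s and height (world z) of key_mid between 0.024 and 0.036 m and height (world z) of fob between 0.024 and 0.036 m and height (world z) of bell between 0.024 and 0.036 m and height (world z) of key_cup between 0.024 and 0.036 m and horizontal distance between fob and turntable_base between 0.055 and 0.1 m and horizontal distance between bell and turntable_base between 0.055 and 0.1 m and horizontal distance between key_cup and turntable_base below 0.02 m and angle between each of bell, key_cup's own z axis and vertical below 0.2 rad and distance of each of torch, polish_tin, coin_bowl, spray from where it was at the start of the episode below 0.02 m); the robot touches nothing.
It fails at once if the key is clicked on past the arrow (over half a click) (y of key_mid in the frame of turntable_base above 0.032 m).
It fails at once if the turntable is turned backwards by more than half a click (value of joint click below -0.35 rad).
It fails at once if a thing on the turntable is lifted, carried, tipped over or knocked off (angle between any of bell, key_cup's own z axis and vertical above 0.5 rad or height (world z) of any of key_mid, fob, bell, key_cup above 0.045 m or height (world z) of any of key_mid, fob, bell, key_cup below 0.018 m).
It fails at once if the robot touches a thing that rides on the turntable (contact force between any of the fingers, the arm and key above 0.5 N or contact force between any of the fingers, the arm and fob above 0.5 N or contact force between any of the fingers, the arm and bell above 0.5 N or contact force between any of the fingers, the arm and key_cup above 0.5 N).
It fails at once if another thing on the shelf is disturbed (distance of any of torch, polish_tin, coin_bowl, spray from where it was at the start of the episode above 0.02 m).
It also fails if it takes over 58 s, if anything falls off the work surface, if the arm or the gripper's body presses on something with over 40 N, if the wrist force passes 120 N, or if a joint passes its speed limit or range.

## Working session

There is one attempt and no reset: what is moved stays moved. The work goes in short steps, Python scripts to look and compute and a tool call to move; the robot and the scene stay as the last step left them, time stands still between calls to the robot, and variables do not carry over. Pictures are saved under pics/ and viewed, about 8 in all and at most 12, crops included, and the job is handed in when it is done.

Besides the shell and the picture viewer there is one more tool, called in YAML: its name, and indented under it one key for each argument. drive_tool: Moves the arm, as the interface text tells. Shift numbers are shares of 100 mm and turn numbers shares of 360 degrees, none past 1 either way. Its arguments: {"type":"object","properties":{"series":{"type":"array"},"gripper":{"type":"number"}},"required":["series"]}

```bash
mkdir -p pics; cat > h.py <<'E'
import numpy as np, cv2
from scipy.spatial.transform import Rotation as R
from cell import manip, viewer, nets
def cal(n):
    c=viewer.get_calibration(n); q=np.array(c["attitude"],float)
    r=q if q.shape==(3,3) else R.from_quat(q[[1,2,3,0]]).as_matrix()
    return np.array(c["mtx"]),np.array(c["eye"]),r
def ray(n,u,v,z):
    K,e,r=cal(n); d=np.linalg.inv(K)@[u,v,1]; d=r@(d*[1,-1,-1])
    return e+d*(z-e[2])/d[2]
def proj(n,p):
    K,e,r=cal(n); c=r.T@(np.array(p)-e); c=K@(c*[1,-1,-1]); return c[:2]/c[2]
def find(n,name):
    K,e,r=cal(n)
    return [(round(o["score"],2),np.round(e+r@np.array(o["location"]),3)) for o in nets.find_in(n,name)]
def save(n,f):
    im=viewer.capture(n); cv2.imwrite("pics/"+f,cv2.cvtColor(im,cv2.COLOR_RGB2BGR)); return im
E
python3 - <<'E'
from h import *
print(viewer.get_calibration("top"))
for n in("top","side"): save(n,n+"1.png")
for x in "turntable_base turntable pointer_tip tab_mid key_mid fob bell key_cup torch polish_tin coin_bowl spray".split(): print(x,find("top",x)[:3] if x!="tab_mid" else find("top",x))
s=manip.sense();print(s["t"],s["position"],s["ee_rot"])
E
```

```text
{'mtx': array([[448.10198705,   0.        , 324.89037951],
       [  0.        , 448.10198705, 230.52370641],
       [  0.        ,   0.        ,   1.        ]]), 'eye': array([ 0.33681002, -0.00606788,  1.29292641]), 'attitude': array([ 0.70631396,  0.06294969, -0.06146139, -0.70241044])}
turntable_base [(0.59, array([0.56 , 0.076, 0.009]))]
turntable [(0.74, array([0.565, 0.077, 0.03 ]))]
pointer_tip [(0.88, array([0.557, 0.074, 0.006])), (0.21, array([0.506, 0.025, 0.04 ]))]
tab_mid [(0.93, array([0.564, 0.077, 0.033]))]
key_mid [(0.4, array([ 0.601, -0.006,  0.034])), (0.34, array([ 0.407, -0.436,  0.073]))]
fob [(0.17, array([ 0.6  , -0.006,  0.032]))]
bell [(0.36, array([ 0.551, -0.001,  0.045]))]
key_cup [(0.74, array([0.577, 0.069, 0.046])), (0.63, array([0.561, 0.077, 0.031]))]
torch [(0.62, array([ 0.407, -0.437,  0.071])), (0.25, array([ 0.551, -0.001,  0.045]))]
polish_tin []
coin_bowl [(0.57, array([0.708, 0.468, 0.017]))]
spray []
0.7 [0.17079422 0.60121987 0.24230081] [-2.04916684e-05  1.37970035e-01  9.90436403e-01  2.17899376e-05]
```

View pics/top1.png

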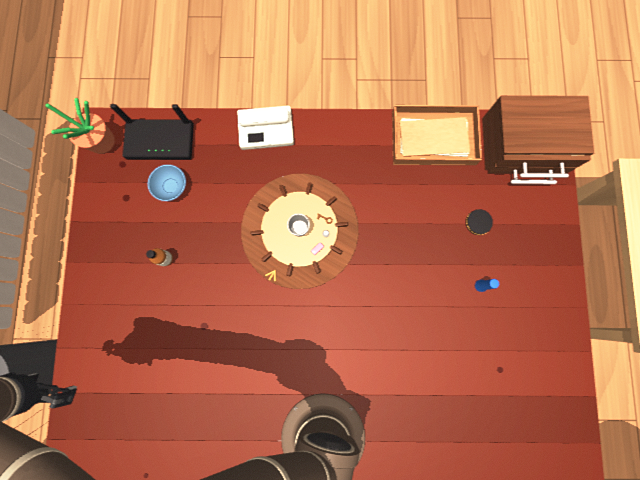

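View pics/side1.png

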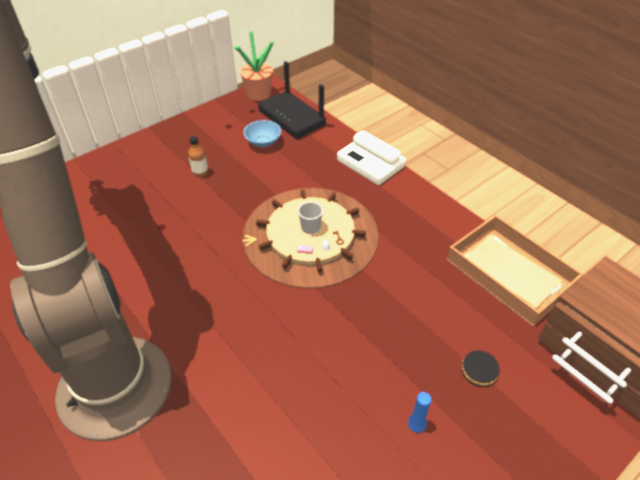

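Top view: turntable centre is near (300,231), the key near (326,218) and the arrow near (271,275), with image up = +x and left = +y. The key looks about 4 clicks before the arrow. The side view agrees. Next I'll measure it.

```bash
python3 - <<'E'
from h import *
im=cv2.imread("pics/top1.png"); roi=np.zeros(im.shape[:2],bool); roi[165:300,230:370]=1
hsv=cv2.cvtColor(im,cv2.COLOR_BGR2HSV); 
pale=(roi&(hsv[...,2]>190)&(hsv[...,1]<130)).astype(np.uint8)
n,l,st,_=cv2.connectedComponentsWithStats(pale); k=1+st[1:,4].argmax()
pts=np.argwhere(l==k)[:,::-1]; hull=cv2.convexHull(pts.astype(np.int32))[:,0]
w=np.array([ray("top",*p,.028)[:2] for p in hull]); c,r=cv2.minEnclosingCircle((w*1000).astype(np.float32)); 
A=np.c_[2*w,np.ones(len(w))]; s=np.linalg.lstsq(A,(w**2).sum(1),rcond=None)[0]; print("centre",c,r,s[:2],np.sqrt(s[2]+s[:2]@s[:2]))
C=s[:2]
def pol(u,v,z): p=ray("top",u,v,z)[:2]-C; return np.degrees(np.arctan2(p[1],p[0])).round(1),np.hypot(*p).round(4)
print("key",pol(326,218,.03),"arrow tip/mid",pol(275,269,.011),pol(271,275,.011))
# tabs: sample dark ring at r=.127
K,e,r_=cal("top")
a=np.arange(0,360); val=[]
for t in np.radians(a):
    u,v=proj("top",[C[0]+.125*np.cos(t),C[1]+.125*np.sin(t),.032]); val.append(float(im[int(round(v)),int(round(u))].sum()))
val=np.array(val); ph=np.angle(((val.max()-val)*np.exp(-1j*np.radians(a*10))).sum()); print("tabs at",(-np.degrees(ph)/10)%36)
print(manip.tip_extent)
cv2.imwrite("pics/crop.png",cv2.resize(im[165:300,230:370],None,fx=4.4,fy=4.4,interpolation=cv2.INTER_CUBIC))
E
```

```text
centre (568.1591186523438, 71.94120025634766) 109.93230438232422 [0.56831849 0.07179498] 0.1093024050769194
key (np.float64(-68.9), np.float64(0.0831)) arrow tip/mid (np.float64(149.7), np.float64(0.1343)) (np.float64(149.4), np.float64(0.1547))
tabs at 23.818534401895114
0.011
```

View pics/crop.png

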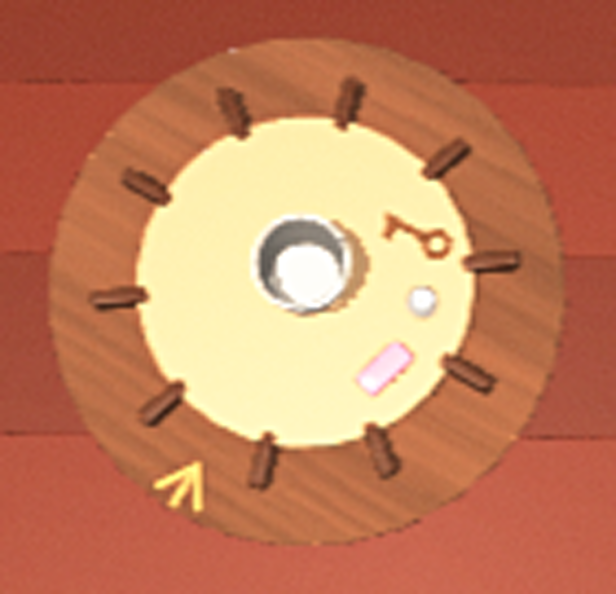

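The key is 4 clicks before the arrow: arrow at 149.5°, tabs at 23.8+36k°, key at about −69°. I'll shut the gripper and travel to the gap at 222° on the near side.

drive_tool:
  series:
    - [[-0.46,-0.5,0,0],[-0.92,-1,0,0],[-0.92,-1,0,0],[-0.92,-1,0,0]]
  gripper: 0

```text
t: 1.2
position: [0.2324, 0.4798, 0.2429]
ee_rot: [0.0, 0.139, 0.99, 0.001]
contact_force: [-0.3, 0.8, 0.7]
grip_width: 0.141
```

drive_tool:
  series:
    - [[-0.46,-0.5,0,0],[-0.92,-1,0,0],[-0.92,-1,0,0],[-0.92,-1,0,0]]

```text
t: 1.7
position: [0.2931, 0.3597, 0.2431]
ee_rot: [0.0, 0.138, 0.99, 0.001]
contact_force: [0.3, 1.1, -0.8]
grip_width: -0.001
```

drive_tool:
  series:
    - [[-0.46,-0.5,0,0],[-0.92,-1,0,0],[-0.92,-1,0,0],[-0.92,-1,0,0]]

```text
t: 2.2
position: [0.354, 0.2402, 0.2429]
ee_rot: [0.0, 0.138, 0.99, 0.002]
contact_force: [0.1, 0.0, -0.2]
grip_width: 0.004
```

drive_tool:
  series:
    - [[-0.46,-0.5,0,0],[-0.92,-1,0,0],[-0.92,-1,0,0],[-0.92,-1,0,0]]

```text
t: 2.7
position: [0.4152, 0.121, 0.2425]
ee_rot: [-0.0, 0.137, 0.991, 0.002]
contact_force: [-0.4, 0.6, -0.5]
grip_width: -0.0
```

```bash
cat >> h.py <<'E'
C=np.array([.5683,.0718])
def rows(way):  # way: (phi deg, radius, tcp z)
    s=manip.sense(); p=np.array(s["position"]); r=R.from_quat(np.array(s["ee_rot"])[[1,2,3,0]])
    y=r.apply([0,1,0]); h=np.degrees(np.arctan2(y[1],y[0])); out=[]
    for f,rad,z in way:
        a=np.radians(f); d=r.inv().apply(np.r_[C+rad*np.array([np.cos(a),np.sin(a)]),z]-p)/.1
        sp=-((f-90-h+180)%360-180)/360
        out.append([*d.round(2).tolist(),round(sp,3)])
    print("t",s["t"],"pos",p.round(4),"j",np.round(s["joint_pos"],2)); print(out)
E
python3 - <<'E'
from h import *
rows([(222,.13,.2425),(222,.13,.15),(222,.13,.07),(222,.13,.026)])
E
```

```text
t 2.7 pos [0.4152 0.121  0.2425] j [-0.71  0.07  0.34  2.05 -0.03  1.02  0.94]
[[-0.91, -1.16, -0.0, np.float64(-0.16)], [-0.91, -1.16, 0.92, np.float64(-0.16)], [-0.91, -1.16, 1.72, np.float64(-0.16)], [-0.91, -1.16, 2.16, np.float64(-0.16)]]
```

drive_tool:
  series:
    - [[-0.45,-0.5,0,-0.03],[-0.91,-1,0,-0.06],[-0.91,-1,0.4,-0.09],[-0.91,-1,0.8,-0.12],[-0.91,-1,1,-0.15],[-0.91,-1,1,-0.16],[-0.91,-1,1,-0.16],[-0.91,-1,1,-0.16]]

```text
t: 3.7
position: [0.476, 0.002, 0.1422]
ee_rot: [0.001, -0.357, 0.934, 0.002]
contact_force: [-0.1, 0.5, -0.9]
grip_width: -0.003
```

```bash
python3 - <<'E'
from h import *
rows([(222,.13,.08),(222,.13,.06)])
save("wrist","w1.png")
E
```

```text
t 3.7 pos [0.476  0.002  0.1422] j [-0.37  0.29  0.32  2.08 -0.13  0.8   2.33]
[[0.15, -0.1, 0.62, np.float64(-0.001)], [0.15, -0.1, 0.82, np.float64(-0.001)]]
```

View pics/w1.png

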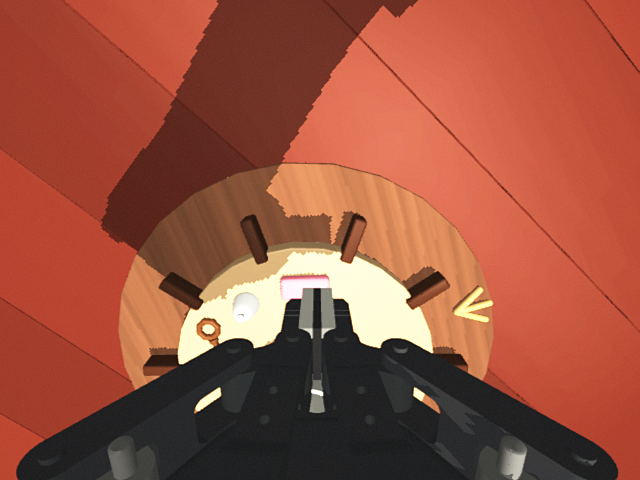

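The wrist view shows the fingertip centred on the gap between two tabs (255,240 and 350,240), with the arrow at (475,305). I'll descend there and then push along the arc.

drive_tool:
  series:
    - [[0.15,-0.1,0.1,0],[0.15,-0.1,0.5,0],[0.15,-0.1,0.8,0],[0.15,-0.1,0.8,0],[0.15,-0.1,0.8,0]]

```text
t: 4.38
position: [0.4722, -0.0153, 0.0632]
ee_rot: [0.002, -0.356, 0.934, 0.001]
contact_force: [0.0, 0.7, 1.2]
grip_width: 0.0
```

drive_tool:
  series:
    - [[0,0,0.2,0],[0,0,0.36,0],[0,0,0.36,0],[0,0,0.36,0]]

```text
t: 4.88
position: [0.4726, -0.0152, 0.0277]
ee_rot: [0.002, -0.356, 0.934, 0.001]
contact_force: [-0.4, 0.6, -0.1]
grip_width: -0.003
```

```bash
python3 - <<'E'
from h import *
print(manip.sense()["contact_force"])
rows([(f,.13,.026) for f in (217,212,207,202,197,192,187,182,179)]+[(179,.13,.08)])
E
```

```text
[-0.40097518  0.63376425 -0.13747657]
t 4.875 pos [ 0.4726 -0.0152  0.0277] j [-0.27  0.48  0.25  2.16 -0.24  0.52  2.46]
[[0.0, 0.12, 0.02, np.float64(0.013)], [-0.01, 0.23, 0.02, np.float64(0.027)], [-0.04, 0.34, 0.02, np.float64(0.041)], [-0.07, 0.45, 0.02, np.float64(0.055)], [-0.11, 0.56, 0.02, np.float64(0.069)], [-0.16, 0.66, 0.02, np.float64(0.083)], [-0.23, 0.75, 0.02, np.float64(0.097)], [-0.29, 0.84, 0.02, np.float64(0.11)], [-0.34, 0.89, 0.02, np.float64(0.119)], [-0.34, 0.9, -0.52, np.float64(0.119)]]
```

drive_tool:
  series:
    - [[0,0.12,0.02,0.013],[-0.01,0.23,0.02,0.027],[-0.04,0.34,0.02,0.041],[-0.07,0.45,0.02,0.055],[-0.11,0.56,0.02,0.069],[-0.16,0.66,0.02,0.083],[-0.23,0.75,0.02,0.097],[-0.29,0.84,0.02,0.11],[-0.34,0.89,0.02,0.119],[-0.34,0.89,0.02,0.119],[-0.34,0.86,-0.2,0.119],[-0.34,0.86,-0.5,0.119],[-0.34,0.86,-0.5,0.119]]

```text
t: 6.5
position: [0.442, 0.0713, 0.0798]
ee_rot: [0.003, 0.009, 1.0, 0.003]
contact_force: [0.9, 0.4, 0.1]
grip_width: -0.001
```

```bash
python3 - <<'E'
from h import *
im=save("top","t2.png"); cv2.imwrite("pics/t2c.png",cv2.resize(im[165:300,230:370,::-1],None,fx=4.4,fy=4.4,interpolation=cv2.INTER_CUBIC))
rows([(f,.13,.08) for f in (190,200,210,222,222)]+[(222,.13,.05),(222,.13,.026)])
E
```

```text
t 6.55 pos [0.4414 0.0714 0.0788] j [-0.72  0.38  0.56  2.21 -0.35  0.63  1.64]
[[0.01, -0.22, -0.01, np.float64(-0.031)], [-0.06, -0.44, -0.01, np.float64(-0.058)], [-0.16, -0.64, -0.01, np.float64(-0.086)], [-0.32, -0.86, -0.01, np.float64(-0.12)], [-0.32, -0.86, -0.01, np.float64(-0.12)], [-0.32, -0.86, 0.29, np.float64(-0.12)], [-0.32, -0.86, 0.53, np.float64(-0.12)]]
```

View pics/t2c.png

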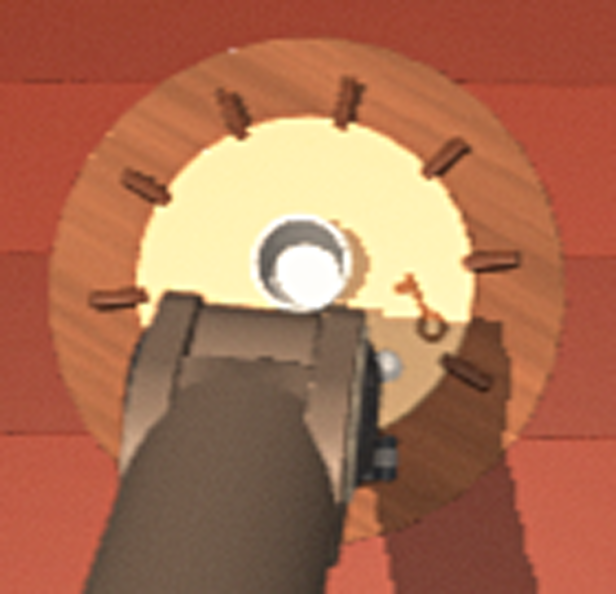

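The table moved exactly one click: the key went from (420,237) to (420,310) and the tabs realigned. I'll repeat the same cycle for click 2.

drive_tool:
  series:
    - [[0.01,-0.22,0,-0.03],[-0.06,-0.44,0,-0.058],[-0.16,-0.64,0,-0.086],[-0.32,-0.86,0,-0.114],[-0.32,-0.86,0,-0.12],[-0.32,-0.86,0,-0.12],[-0.32,-0.86,0.3,-0.12],[-0.32,-0.86,0.52,-0.12],[-0.32,-0.86,0.52,-0.12],[-0.32,-0.86,0.52,-0.12]]

```text
t: 7.8
position: [0.472, -0.0144, 0.0269]
ee_rot: [0.003, -0.36, 0.933, 0.002]
contact_force: [-0.0, -0.3, -0.2]
grip_width: 0.005
```

drive_tool:
  series:
    - [[0,0.12,0.01,0.013],[-0.01,0.23,0.01,0.027],[-0.04,0.34,0.01,0.041],[-0.07,0.45,0.01,0.055],[-0.11,0.56,0.01,0.069],[-0.16,0.66,0.01,0.083],[-0.23,0.75,0.01,0.097],[-0.29,0.84,0.01,0.11],[-0.34,0.89,0.01,0.119],[-0.34,0.89,0.01,0.119],[-0.34,0.86,-0.2,0.119],[-0.34,0.86,-0.5,0.119],[-0.34,0.86,-0.5,0.119]]

```text
t: 9.43
position: [0.4406, 0.0719, 0.0792]
ee_rot: [0.004, 0.006, 1.0, 0.004]
contact_force: [-0.0, 0.2, 0.4]
grip_width: 0.002
```

```bash
python3 - <<'E'
from h import *
rows([(f,.13,.08) for f in (190,200,210,222)]+[(222,.13,.026)])
E
```

```text
t 9.425 pos [0.4406 0.0719 0.0792] j [-0.78  0.39  0.63  2.21 -0.4   0.63  1.7 ]
[[0.0, -0.23, -0.01, np.float64(-0.03)], [-0.06, -0.45, -0.01, np.float64(-0.057)], [-0.16, -0.65, -0.01, np.float64(-0.085)], [-0.32, -0.87, -0.01, np.float64(-0.118)], [-0.32, -0.87, 0.53, np.float64(-0.118)]]
```

drive_tool:
  series:
    - [[0.01,-0.22,0,-0.03],[-0.06,-0.44,0,-0.058],[-0.16,-0.64,0,-0.086],[-0.32,-0.86,0,-0.114],[-0.32,-0.87,0,-0.119],[-0.32,-0.87,0,-0.119],[-0.32,-0.87,0.3,-0.119],[-0.32,-0.87,0.52,-0.119],[-0.32,-0.87,0.52,-0.119],[-0.32,-0.87,0.52,-0.119]]

```text
t: 10.68
position: [0.4721, -0.0146, 0.0273]
ee_rot: [0.005, -0.36, 0.933, 0.002]
contact_force: [-0.3, 0.6, -0.1]
grip_width: -0.002
```

drive_tool:
  series:
    - [[0,0.12,0.01,0.013],[-0.01,0.23,0.01,0.027],[-0.04,0.34,0.01,0.041],[-0.07,0.45,0.01,0.055],[-0.11,0.56,0.01,0.069],[-0.16,0.66,0.01,0.083],[-0.23,0.75,0.01,0.097],[-0.29,0.84,0.01,0.11],[-0.34,0.89,0.01,0.119],[-0.34,0.89,0.01,0.119],[-0.34,0.86,-0.2,0.119],[-0.34,0.86,-0.5,0.119],[-0.34,0.86,-0.5,0.119]]

```text
t: 12.3
position: [0.4404, 0.0717, 0.0796]
ee_rot: [0.006, 0.005, 1.0, 0.005]
contact_force: [0.0, 0.2, 0.3]
grip_width: -0.002
```

drive_tool:
  series:
    - [[0.01,-0.22,0,-0.03],[-0.06,-0.44,0,-0.058],[-0.16,-0.64,0,-0.086],[-0.32,-0.86,0,-0.114],[-0.32,-0.87,0,-0.119],[-0.32,-0.87,0,-0.119]]

```text
t: 13.05
position: [0.4707, -0.0155, 0.0787]
ee_rot: [0.007, -0.359, 0.933, 0.003]
contact_force: [-0.1, 0.3, 0.7]
grip_width: 0.001
```

```bash
python3 - <<'E'
from h import *
rows([(222,.13,.026)])
a=save("side","s3.png")[170:300,220:400,::-1]; b=save("wrist","w3.png")[...,::-1]
cv2.imwrite("pics/c3.png",np.vstack([cv2.resize(a,None,fx=2.2,fy=2.2)[:286,:396],cv2.resize(b,(396,297))]))
E
```

```text
t 13.05 pos [ 0.4707 -0.0155  0.0787] j [-0.45  0.4   0.48  2.15 -0.32  0.64  2.56]
[[-0.0, -0.0, 0.53, np.float64(0.0)]]
```

View pics/c3.png

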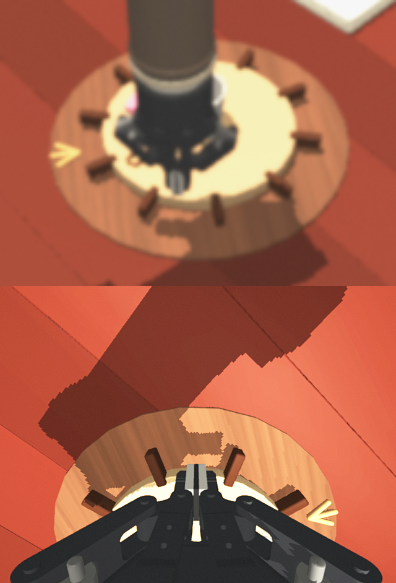

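In the side view the key is at about (133,157), one gap before the arrow at (65,153). One more click, then I'll retreat up and away.

drive_tool:
  series:
    - [[0,0,0.3,0],[0,0,0.52,0],[0,0,0.52,0],[0,0,0.52,0]]

```text
t: 13.65
position: [0.4715, -0.014, 0.0273]
ee_rot: [0.007, -0.36, 0.933, 0.002]
contact_force: [-0.0, -0.2, -0.1]
grip_width: 0.003
```

drive_tool:
  series:
    - [[0,0.12,0.01,0.013],[-0.01,0.23,0.01,0.027],[-0.04,0.34,0.01,0.041],[-0.07,0.45,0.01,0.055],[-0.11,0.56,0.01,0.069],[-0.16,0.66,0.01,0.083],[-0.23,0.75,0.01,0.097],[-0.29,0.84,0.01,0.11],[-0.34,0.89,0.01,0.119],[-0.34,0.89,0.01,0.119],[-0.34,0.86,-0.2,0.119],[-0.34,0.86,-0.7,0.119],[-0.34,0.86,-1,0.119],[-0.34,0.86,-1,0.119],[-0.34,0.86,-1,0.119]]

```text
t: 15.52
position: [0.4374, 0.0718, 0.1276]
ee_rot: [0.006, 0.005, 1.0, 0.005]
contact_force: [0.1, 0.1, 0.3]
grip_width: 0.001
```

drive_tool:
  series:
    - [[0.2,-0.4,-0.4,0],[0.4,-0.9,-0.8,0],[0.4,-1,-1,0],[0.4,-1,-1,0]]

```text
t: 16.02
position: [0.3956, -0.0294, 0.2266]
ee_rot: [0.007, 0.005, 1.0, 0.006]
contact_force: [0.2, 0.2, -0.1]
grip_width: -0.003
```

drive_tool:
  series:
    - [[0,-0.5,0,0],[0,-1,0,0],[0,-1,0,0],[0,-1,0,0]]

```text
t: 16.52
position: [0.3941, -0.1285, 0.2243]
ee_rot: [0.006, 0.005, 1.0, 0.006]
contact_force: [0.3, 0.0, -0.2]
grip_width: -0.002
```

```bash
python3 - <<'E'
from h import *
im=save("top","t4.png"); cv2.imwrite("pics/t4c.png",cv2.resize(im[165:300,230:370,::-1],None,fx=4.4,fy=4.4,interpolation=cv2.INTER_CUBIC))
E
```

```text
(no output)
```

View pics/t4c.png

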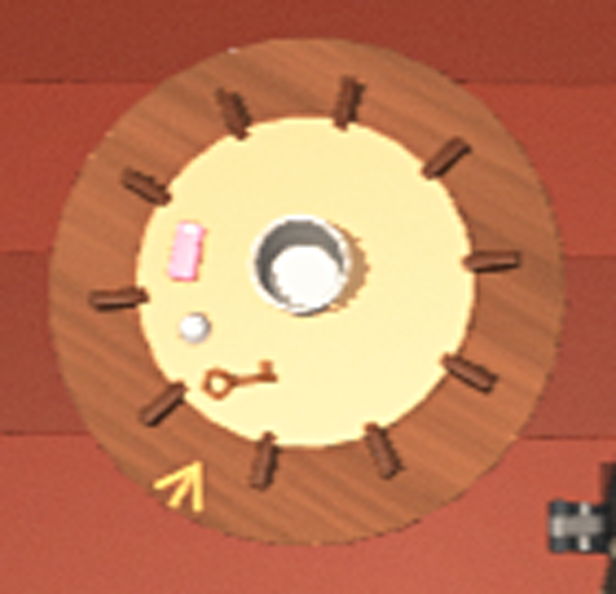

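The key is at the arrow, centred near (240,377), and the tabs are realigned in the stop. I'll check the offset and hand in.

```bash
python3 - <<'E'
from h import *
p=ray("top",230+240/4.4,165+377/4.4,.031)[:2]-C; a=np.radians(-30.5)
x,y=p@[np.cos(a),np.sin(a)],p@[-np.sin(a),np.cos(a)]; print("key in base frame",x.round(4),y.round(4))
if abs(y)<.015 and -.1<x<-.055: manip.hand_in(); print("handed in",manip.sense()["t"])
E
```

```text
key in base frame -0.0766 0.0008
the job is handed in; nothing more can be done
the job is handed in; nothing more can be done
```

I flicked the turntable four clicks clockwise with the shut fingertip, one tab per click, and the bronze key now lies in line with the brass arrow. The job is handed in, at about 17 s of the 58 s allowed.

- **Key position:** in the last top picture the key's centre is at x ≈ -77 mm, y ≈ +1 mm in the base frame (limit ±18 mm).
- **Turntable:** the tabs line up with where they stood at the start, so it is resting in its click stop.
- **Riding things:** the fob, bell and cup are still in place on the turntable, and the arm is clear of everything.
- **Not checked separately:** I did not re-measure the torch, polish tin, bowl and spray bottle. The arm's path stayed clear of them, and I noticed no contact forces beyond noise in the readings at the end of each move.

The networks' estimate of the turntable's centre was up to about 8 mm off the one I fitted from the pale disc, so I used the fitted centre. No check failed.

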